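# Feed one blank and nudge it into the tray

### The job

Press the black plunger of the blank feeder all the way down once and let it come back up, so that a single disc blank slides out onto the delivery plate. Then push that blank sideways along the plate with a fingertip until it drops into the square steel tray, not into the round terracotta bowl. Do not pick the blank up, feed no second blank, and leave everything else where it stands.

Things in the scene. Friction and masses are not known exactly. Their poses are not given: they have to be found in the camera images.
- feeder: Blank feeder fixed to the bench, 204 x 90 mm. Origin on the bench under the magazine's centre; +x points away from the robot within 0.3 rad. From front to back: fence, delivery plate, aluminium magazine with three stacked blanks, grey housing (x 26 to 102 mm, y +-25 mm, 125 mm high) with the plunger on top. The blank comes out of the magazine's foot along -x, toward the robot.
- delivery_plate (a point): Where a fed blank comes to lie: midline of the dark steel delivery plate, on its top surface, 56 mm above the bench, 62 mm in front of the magazine's centre; axes as the feeder's. The plate is 90 mm wide: its edges 45 mm to either side (y) are open, with no rim. A fence 6 mm high closes its near end, 34 mm in front of this point (-x); the magazine's front face is 36 mm behind it.
- magazine_top (a point): Centre of the mouth of the magazine, 102 mm above the bench; the magazine is 51 x 51 mm outside.
- plunger (a joint): Travel of the plunger in m: 0 up (rest), 0.030 fully down at a hard stop. Moves straight down; a spring lifts it again when let go. Takes about 4 N to start and 10 N at the bottom. One full stroke feeds one blank (an inner pusher moves 63 mm); a part stroke may leave the blank stuck in the gate.
- plunger_top (a point): Centre of the top of the plunger's round black knob (34 mm diameter), on the feeder's midline 64 mm behind (+x) the magazine's centre, 181 mm above the bench when up, 151 mm when down. Moves with the plunger.
- blank_0: The lowest disc blank in the magazine, the one that is fed: plain aluminium, 40 mm diameter, 8 mm thick, about 30 g, lying flat; origin at the centre of its underside. Starts 56 mm above the bench in the magazine's centre; after a full stroke it lies on the open plate with its centre 62 to 76 mm in front of the magazine's centre, near the midline.
- blank_1: Second blank from below, same as blank_0; it drops to the bottom of the magazine when the plunger comes back up, and stays there. Origin at the centre of its underside.
- blank_2: Third and top blank, same; stays in the magazine.
- tray: Square open tray of sheet steel, 100 x 100 x 46 mm high, walls and floor 3 mm, fixed; origin at the centre of its underside, sides parallel to the feeder's. Stands beside the delivery plate, left (+y) or right (-y): centre 89 mm from the feeder's midline, 60 mm in front of the magazine's centre. Its rim reaches 6 mm under the plate's edge, so a blank pushed off that edge drops in.
- bowl: Round terracotta bowl, 100 mm diameter, 50 mm high, fixed to the bench; origin at the centre of its underside. It stands in the same way beside the other edge of the plate. Must not get the blank.
- vee_block: Brass vee block, 40 x 90 mm, 28 mm high, on the bench beside the housing; leave it alone. Origin at the centre of its underside.
- doming_block: Steel doming block, 50 mm cube, on the bench beside the feeder's housing; leave it alone. Origin at the centre of its underside.
- pliers: Steel pliers, 127 mm long, 11 mm high, lying behind the feeder; leave them alone. Origin at the centre of the underside.
- wood_block: Wooden block, 50 x 50 mm, 70 mm high, standing on the bench left of the feeder, outside the tray or bowl; leave it alone. Origin at the centre of its underside.
- scribe: Brass scribe, 138 mm long, 7 mm thick, lying right of the feeder, outside the tray or bowl; leave it alone. Origin at the centre of its underside.
Things that resemble listed ones, but are neither listed nor needed, are in the scene too. There is more than one size of the feeder; the job needs the larger.

How it is judged:
By the outcome, as a careful person would: the job done as asked, in the order asked, and still so for the second after the job is handed in, with the robot touching nothing.
It also fails if it takes over 42 s, if anything falls off the work surface, if the arm or the gripper's body presses on something with over 40 N, if the wrist force passes 120 N, or if a joint passes its speed limit or range.

### The arm

A 6-joint arm with a two-finger parallel gripper is mounted at the origin on a cart in front of the work surface, level with it; the furniture and walls round the work are solid. World frame = base frame: x ahead of the robot, y to its left, z up, the work surface at z = 0. Lengths are in m, angles in rad, forces in N, time in s.
With the tool pointing down it reaches from about 0.375 to 0.975 m from the base axis. Payload 3.8 kg.
Tool frame: the origin (TCP) lies at the very end of the fingers, on their centre line; the grasp point (between the pads) lies 19 mm behind it; z points along the fingers, y is the line along which they close (so a half turn about z gives the same grasp; the last joint's range is limited). The gripper opens to 85 mm and grips with 20 to 120 N. Pads are 22 mm wide; open, the fingers measure 114 mm over their backs; the gripper's body (76 mm by 85 mm) begins 54 mm behind the grasp point. The pads swing forward as they close: fully open they stand 13 mm farther back than shut.
Start: joints at [1.296, 0.264, 1.604, -0, 1.274, -0.037], TCP at [0.159, 0.656, 0.231] pointing down, gripper open.
Joint ranges: [-2.63, 2.63], [-0.94, 2.18], [0.31, 2.57], [-1.31, 4.45], [0, 2.66], [-2.55, 2.55]. Speed limits (rad/s): [2.57, 2.57, 3.14, 3.14, 3.14, 3.14].

### API

Orientations are given as a rotation vector (axis times angle).
In Python, from workcell import monitor, viewer, workorder gives the robot as it stands.
- The arm moves only by the tool jog_arm, never from a script. Its argument "commands" is a list of rows, each an object with "travel": the shift along the tool's x, y, z in mm, a list of three; "rot": the turn, a rotation vector about the tool's x, y, z in degrees, a list of three; "claw": the closure in counts, from 0 (fully open) to 255 (shut). A call has exactly 5 rows; each row shifts and turns the commanded pose from where the row before left it, along the tool's axes as they then stand; what a row does not reach is not made up. A row lasts 1/10 s, in which the tool goes at most 50 mm and 8.59 degrees, less where a joint would pass 70% of its speed; a pose out of reach is approached as far as the arm can. A call is refused whole if a number of a shift passes 50 or a number of a turn 8.59, either way. A call with a gripper value outside its range is refused whole. The fingers move at their own pace and stop on an object; "force" is the grip in N (left out, the last holds). Time passes only in rows, so rows that do not move let the fingers close, or fill a call up. It gives the time, the measured TCP pose, the force, the opening and the grip force at its end, in the units of the state.
- monitor.read_state(): the state, without advancing time (a new reading comes with each control period).
- viewer.read_camera(name): name is "side" or "top" or "wrist"; returns a dict with "color" (420x560x3 uint8, blue, green, red), "camera_matrix" (3x3 intrinsics, pixels), "k1" (the pictures are not rectified: a ray, as slopes to the right and down, at radius r is drawn at 1 + k1 r^2 times it, then the intrinsics apply), "R" (3x3) and "t" (3): a world point X has camera coordinates R X + t. Camera axes: x right, y down, z forward; pixel columns grow to the right and rows downward; lengths in m; the calibration is good to about 2 mm. A picture is of the moment at which its call begins. There is no depth.
- workorder.finish_job(): hands the job in; it is judged then, once.
The state is a dict: "time": time; "q": joint angles; "joint_vel": joint speeds; "joint_torque": joint torques, N m; "tool_pos": TCP position; "tcp_rot": TCP orientation; "wrist_force": force on the tool from outside, world axes, zero at the start; "torque": the same for the moment, N m; "width": opening from 0.0 (shut) to 1.0 (fully open); "grip_force": force on a finger pad.
Only numpy, scipy, OpenCV 4.12 (cv2) and the standard library are available. Lean on these libraries where they do the work, as an engineer would, in place of code of your own. Each camera call takes 0.05 s, during which the arm holds its last target. There are 200 camera calls.

## Working session

There is one attempt and no reset: what is moved stays moved. The work goes in short steps, Python scripts to look and compute and a tool call to move; the robot and the scene stay as the last step left them, time stands still between calls to the robot, and variables do not carry over. Pictures are saved under pics/ and viewed, at most 10 in all, crops included, and the job is handed in when it is done.

Besides the shell and the picture viewer there is one more tool, called by a JSON object that holds its "name" and its "arguments". jog_arm: Moves the arm, as the interface text tells. Its arguments: {"type":"object","properties":{"commands":{"type":"array","items":{"type":"object","properties":{"travel":{"type":"array","items":{"type":"number"}},"rot":{"type":"array","items":{"type":"number"}},"claw":{"type":"number"}}}},"force":{"type":"number"}},"required":["commands"]}

```bash
mkdir -p pics; ls; python3 - <<'E'
from workcell import monitor, viewer
import cv2,numpy as np
s=monitor.read_state(); print({k:np.round(v,3) for k,v in s.items()})
for n in("side","top"):
    d=viewer.read_camera(n); cv2.imwrite(f"pics/{n}0.png",d["color"])
    np.savez(f"{n}0.npz",**d); print(n,d["camera_matrix"],d["k1"],d["R"],d["t"])
E
```

```text
pics
{'time': np.float64(0.0), 'q': array([ 1.296,  0.265,  1.605, -0.   ,  1.274, -0.037]), 'joint_vel': array([-0.   ,  0.001,  0.001,  0.   , -0.002, -0.   ]), 'joint_torque': array([-2.0000e-03, -5.1511e+01, -3.6730e+01, -0.0000e+00,  1.3000e-02,
       -0.0000e+00]), 'tool_pos': array([0.159, 0.655, 0.23 ]), 'tcp_rot': array([-0.373, -3.119,  0.004]), 'wrist_force': array([0.199, 0.067, 0.372]), 'torque': array([ 0.042,  0.032, -0.022]), 'grip_force': np.float64(0.0), 'width': np.float64(1.003)}
side [[419.92307791   0.         272.30793235]
 [  0.         419.92307791 210.60524571]
 [  0.           0.           1.        ]] 0.0136229266843407 [[ 0.96607014 -0.25823783  0.00465833]
 [-0.10940361 -0.42548482 -0.89832818]
 [ 0.23396437  0.86733839 -0.43930033]] [-0.54698562  0.23614169  0.65593561]
top [[475.78740659   0.         281.92164858]
 [  0.         475.78740659 214.46937503]
 [  0.           0.           1.        ]] -0.061965451615847746 [[-2.89469459e-02 -9.99580634e-01 -7.93402505e-04]
 [-9.96212096e-01  2.89144892e-02 -8.20086140e-02]
 [ 8.19971632e-02 -1.58350174e-03 -9.96631305e-01]] [0.12574827 0.61301324 1.13366412]
```

View pics/top0.png

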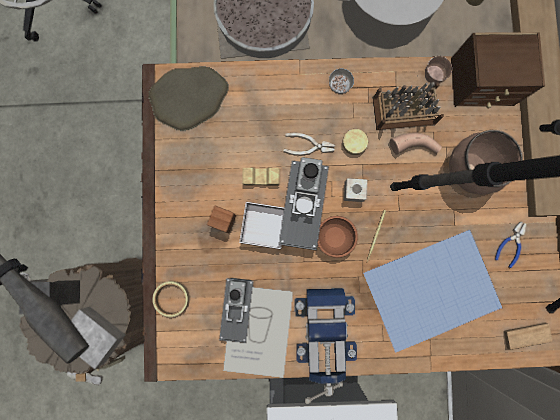

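View pics/side0.png

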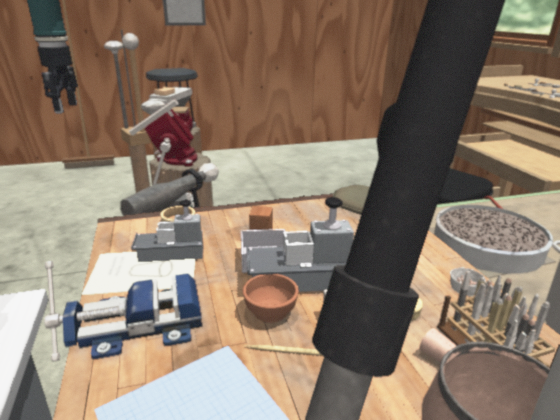

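Top view: the large feeder is at about (303,203) with its knob at (310,170). The steel tray is to its left at (263,227), the bowl to its right at (337,237). A smaller look-alike feeder is at (236,308). The larger one fits: tray and bowl stand beside it, and the vee block, doming block and pliers are around it. I'll confirm with an enlarged crop.

```bash
cat > h.py <<'E'
import numpy as np,cv2
def ray(d,uv):
    K=d["camera_matrix"];p=(np.array(uv,float)-K[:2,2])/K[0,0];s=p.copy()
    for _ in range(20): s=p/(1+d["k1"]*(s@s))
    R=d["R"];return -R.T@d["t"],R.T@np.r_[s,1]
def onz(d,uv,z):
    c,v=ray(d,uv);return c+v*(z-c[2])/v[2]
def proj(d,X):
    c=d["R"]@np.array(X)+d["t"];s=c[:2]/c[2];return s*(1+d["k1"]*(s@s))*d["camera_matrix"][0,0]+d["camera_matrix"][:2,2]
def two(d1,u1,d2,u2):
    a,v=ray(d1,u1);b,w=ray(d2,u2);k=np.linalg.lstsq(np.c_[v,-w],b-a,rcond=None)[0]
    p,q=a+k[0]*v,b+k[1]*w;return (p+q)/2,np.linalg.norm(p-q)
E
python3 - <<'E'
import cv2
i=cv2.imread("pics/top0.png")[145:265,205:365]
cv2.imwrite("pics/c1.png",cv2.resize(i,None,fx=5,fy=5,interpolation=cv2.INTER_CUBIC))
E
```

```text
(no output)
```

View pics/c1.png

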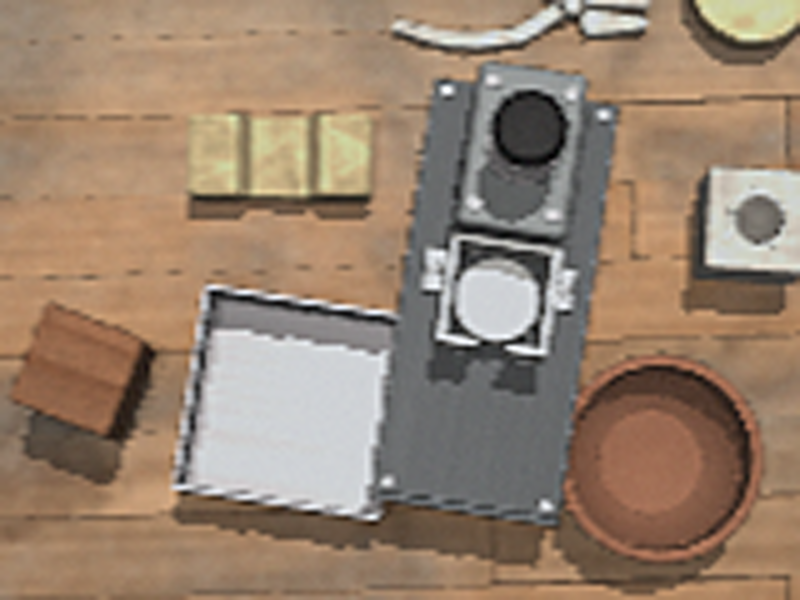

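The crop shows the knob at crop (531,128), the magazine mouth centre at (500,295), the fence corners at (383,500) and (557,522), the tray on the left (+y) and the bowl on the right. It has the three-part layout, so this is the larger feeder.

```bash
python3 - <<'E'
from h import *
d=dict(np.load("top0.npz"));s=dict(np.load("side0.npz"))
f=lambda x,y:(205+(x+.5)/5-.5,145+(y+.5)/5-.5)
k=onz(d,f(531,128),.181);m=onz(d,f(500,295.5),.102)
a=onz(d,f(383,498),.062);b=onz(d,f(557,522),.062)
t=[onz(d,f(*p),.046) for p in((208,290),(180,490),(375,518))]
img=s["color"];g=(img.max(2)<45).astype(np.uint8)[180:225,315:355]
n,l,st,c=cv2.connectedComponentsWithStats(g);print(st,c)
print("knob",k,"mag",m,"|km|",np.linalg.norm((k-m)[:2]),"yaw",np.arctan2(*(k-m)[1::-1]))
print("fence",a,b,np.linalg.norm(a-b),"yaw",np.arctan2(*(a-b)[1::-1])-np.pi/2, "mid->mag",np.linalg.norm(((a+b)/2-m)[:2]),np.arctan2(*(m-(a+b)/2)[1::-1]))
for p in t:print(p)
print("knob in side",proj(s,k),proj(s,m))
hsv=cv2.cvtColor(d["color"],cv2.COLOR_BGR2HSV)
kk=(d["color"].max(2)<60).astype(np.uint8)[155:185,295:325];n,l,st,c=cv2.connectedComponentsWithStats(kk);print(st,c+[295,155])
E
```

```text
[[   0    0   40   45 1766]
 [  11   21   15    7   34]] [[19.54133635 21.95186863]
 [17.35294118 24.5       ]]
knob [0.69615554 0.0441043  0.181     ] mag [0.63319392 0.05569166 0.102     ] |km| 0.06401899667396982 yaw -0.18200187376531676
fence [0.54344853 0.11170824 0.062     ] [0.52982214 0.03044224 0.062     ] 0.08240048860809104 yaw -0.16613091632208676 mid->mag 0.09777634922343248 -0.15799083534747205
[0.64572222 0.19275888 0.046     ]
[0.55033738 0.20830245 0.046     ]
[0.53437502 0.11581458 0.046     ]
knob in side [334.43553922 199.05342491] [298.73495343 237.40928134]
[[  0   0  30  30 748]
 [  9   8  14  16 146]
 [  2  22   1   2   2]
 [  1  27   1   3   3]
 [ 18  26   1   1   1]] [[309.40106952 169.28208556]
 [310.43150685 170.15068493]
 [297.         177.5       ]
 [296.         183.        ]
 [313.         181.        ]]
```

The measurements agree: knob to magazine is 64.0 mm and the feeder yaw is about -0.17 rad. The tray is on +y. Moving towards the knob with the fingers shut.

{"name": "jog_arm", "arguments": {"commands": [{"travel": [-38,-27,-3],"rot": [0,0,0],"claw": 255},{"travel": [-38,-27,-3],"rot": [0,0,0],"claw": 255},{"travel": [-38,-27,-3],"rot": [0,0,0],"claw": 255},{"travel": [-38,-27,-3],"rot": [0,0,0],"claw": 255},{"travel": [-38,-27,-3],"rot": [0,0,0],"claw": 255}], "force": 40}}

```text
time: 0.6
tool_pos: [0.3125, 0.4783, 0.2458]
tcp_rot: [-0.372, -3.119, 0.001]
wrist_force: [0.8, 0.5, -0.2]
width: 0.142
grip_force: 0.0
```

{"name": "jog_arm", "arguments": {"commands": [{"travel": [-38,-27,0],"rot": [0,0,0],"claw": 255},{"travel": [-38,-27,0],"rot": [0,0,0],"claw": 255},{"travel": [-38,-27,0],"rot": [0,0,0],"claw": 255},{"travel": [-38,-27,0],"rot": [0,0,0],"claw": 255},{"travel": [-38,-27,0],"rot": [0,0,0],"claw": 255}]}}

```text
time: 1.1
tool_pos: [0.4654, 0.3023, 0.2459]
tcp_rot: [-0.373, -3.119, 0.0]
wrist_force: [0.6, 0.1, 0.3]
width: 0.003
grip_force: 0.0
```

```bash
cat > go.py <<'E'
import sys,numpy as np
from scipy.spatial.transform import Rotation as Ro
from workcell import monitor
def go(tgt,yaw=-.17):
    s=monitor.read_state();R=Ro.from_rotvec(s["tcp_rot"]);print("t",s["time"],"pos",np.round(s["tool_pos"],4),"F",np.round(s["wrist_force"],1),"w",round(float(s["width"]),3))
    G=Ro.from_matrix(np.c_[[-np.cos(yaw),-np.sin(yaw),0],[-np.sin(yaw),np.cos(yaw),0],[0,0,-1]])
    print("tool mm",np.round(R.inv().apply(np.array(tgt)-s["tool_pos"])*1000,1),"rot deg",np.round(np.degrees((R.inv()*G).as_rotvec()),2))
if __name__=="__main__": go([float(x) for x in sys.argv[1:4]])
E
python3 go.py .696 .044 .235
```

```text
t 1.1 pos [0.4654 0.3023 0.2459] F [0.6 0.1 0.3] w 0.003
tool mm [-285.  -196.7   10.8] rot deg [-0.02 -0.02 -3.88]
```

{"name": "jog_arm", "arguments": {"commands": [{"travel": [-40,-28,0],"rot": [0,0,0],"claw": 255},{"travel": [-40,-28,0],"rot": [0,0,0],"claw": 255},{"travel": [-40,-28,0],"rot": [0,0,0],"claw": 255},{"travel": [-40,-28,0],"rot": [0,0,0],"claw": 255},{"travel": [-40,-28,0],"rot": [0,0,0],"claw": 255}]}}

```text
time: 1.6
tool_pos: [0.6268, 0.1191, 0.2457]
tcp_rot: [-0.373, -3.119, 0.0]
wrist_force: [0.2, 0.4, 0.6]
width: -0.002
grip_force: 0.0
```

{"name": "jog_arm", "arguments": {"commands": [{"travel": [-40,-28,0],"rot": [0,0,0],"claw": 255},{"travel": [-30,-20,0],"rot": [0,0,0],"claw": 255},{"travel": [-10,-6,5],"rot": [0,0,-3.9],"claw": 255},{"travel": [0,0,5],"rot": [0,0,0],"claw": 255},{"travel": [0,0,0],"rot": [0,0,0],"claw": 255}]}}

```text
time: 2.1
tool_pos: [0.6899, 0.0497, 0.2342]
tcp_rot: [-0.269, -3.126, -0.0]
wrist_force: [-0.7, 0.5, -0.3]
width: -0.003
grip_force: 0.0
```

```bash
python3 go.py .696 .044 .185; python3 - <<'E'
from workcell import viewer
import cv2
d=viewer.read_camera("wrist");s=viewer.read_camera("side")
cv2.imwrite("pics/w1.png",cv2.hconcat([cv2.resize(d["color"],(400,300)),cv2.resize(s["color"][110:310,200:470],(400,300))]))
E
```

```text
t 2.1 pos [0.6899 0.0497 0.2342] F [-0.7  0.5 -0.3] w -0.003
tool mm [-7.2 -4.6 49.2] rot deg [-0.02 -0.21 -0.09]
```

View pics/w1.png

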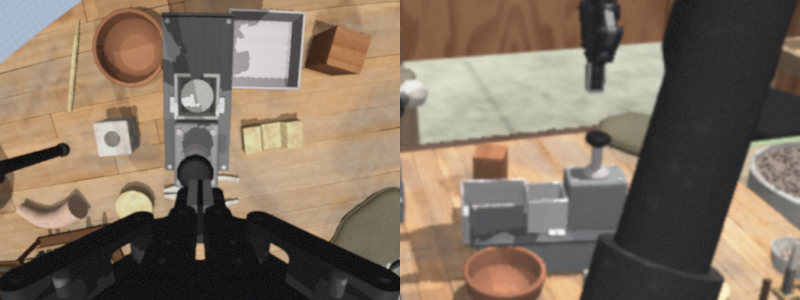

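The wrist view shows the knob just ahead of the shut fingers (about (195,170)) and on the midline, and the side view shows the tip above it. Aligning and descending.

{"name": "jog_arm", "arguments": {"commands": [{"travel": [-7,-5,15],"rot": [0,0,0],"claw": 255},{"travel": [0,0,20],"rot": [0,0,0],"claw": 255},{"travel": [0,0,10],"rot": [0,0,0],"claw": 255},{"travel": [0,0,0],"rot": [0,0,0],"claw": 255},{"travel": [0,0,0],"rot": [0,0,0],"claw": 255}]}}

```text
time: 2.7
tool_pos: [0.697, 0.0438, 0.1911]
tcp_rot: [-0.266, -3.13, 0.0]
wrist_force: [0.0, 0.5, 1.4]
width: -0.001
grip_force: 0.0
```

{"name": "jog_arm", "arguments": {"commands": [{"travel": [0,0,8],"rot": [0,0,0],"claw": 255},{"travel": [0,0,8],"rot": [0,0,0],"claw": 255},{"travel": [0,0,6],"rot": [0,0,0],"claw": 255},{"travel": [0,0,5],"rot": [0,0,0],"claw": 255},{"travel": [0,0,4],"rot": [0,0,0],"claw": 255}]}}

```text
time: 3.2
tool_pos: [0.6986, 0.0436, 0.162]
tcp_rot: [0.266, 3.127, 0.001]
wrist_force: [-0.4, 0.6, 5.9]
width: -0.002
grip_force: 3.2
```

```bash
python3 go.py .696 .044 .151
```

```text
t 3.2 pos [0.6986 0.0436 0.162 ] F [-0.4  0.6  5.9] w -0.002
tool mm [ 2.6 -0.1 11. ] rot deg [0.05 0.21 0.01]
```

{"name": "jog_arm", "arguments": {"commands": [{"travel": [1,0,4],"rot": [0,0,0],"claw": 255},{"travel": [1,0,4],"rot": [0,0,0],"claw": 255},{"travel": [0,0,3],"rot": [0,0,0],"claw": 255},{"travel": [0,0,1],"rot": [0,0,0],"claw": 255},{"travel": [0,0,1],"rot": [0,0,0],"claw": 255}]}}

```text
time: 3.7
tool_pos: [0.6985, 0.0436, 0.1508]
tcp_rot: [0.266, 3.122, 0.001]
wrist_force: [1.3, -1.1, 12.0]
width: -0.001
grip_force: 5.8
```

{"name": "jog_arm", "arguments": {"commands": [{"travel": [0,0,2],"rot": [0,0,0],"claw": 255},{"travel": [0,0,1],"rot": [0,0,0],"claw": 255},{"travel": [0,0,0],"rot": [0,0,0],"claw": 255},{"travel": [0,0,0],"rot": [0,0,0],"claw": 255},{"travel": [0,0,0],"rot": [0,0,0],"claw": 255}]}}

```text
time: 4.2
tool_pos: [0.6986, 0.0437, 0.1507]
tcp_rot: [0.266, 3.121, 0.001]
wrist_force: [-3.0, -1.3, 19.4]
width: -0.0
grip_force: 9.4
```

The hard stop is reached: z stays at 0.1507 while the force rises to 19 N. Releasing upward.

{"name": "jog_arm", "arguments": {"commands": [{"travel": [0,0,-6],"rot": [0,0,0],"claw": 255},{"travel": [0,0,-10],"rot": [0,0,0],"claw": 255},{"travel": [0,0,-15],"rot": [0,0,0],"claw": 255},{"travel": [0,0,-20],"rot": [0,0,0],"claw": 255},{"travel": [0,0,-30],"rot": [0,0,0],"claw": 255}]}}

```text
time: 4.7
tool_pos: [0.6928, 0.0438, 0.2231]
tcp_rot: [-0.266, -3.123, 0.001]
wrist_force: [0.7, -0.5, -0.4]
width: -0.001
grip_force: 0.0
```

{"name": "jog_arm", "arguments": {"commands": [{"travel": [0,-40,0],"rot": [0,0,0],"claw": 255},{"travel": [0,-40,0],"rot": [0,0,0],"claw": 255},{"travel": [0,-40,0],"rot": [0,0,0],"claw": 255},{"travel": [0,0,0],"rot": [0,0,0],"claw": 255},{"travel": [0,0,0],"rot": [0,0,0],"claw": 255}]}}

```text
time: 5.2
tool_pos: [0.674, -0.0752, 0.2248]
tcp_rot: [-0.27, -3.128, -0.001]
wrist_force: [0.2, 1.3, -0.3]
width: 0.002
grip_force: 0.0
```

```bash
python3 - <<'E'
from workcell import viewer
from h import *
d=viewer.read_camera("top");np.savez("top1.npz",**d)
s=viewer.read_camera("side")
a=cv2.resize(d["color"][145:265,225:345],(480,480),interpolation=cv2.INTER_CUBIC)
b=cv2.resize(s["color"][180:300,230:360],(300,277))
b=cv2.copyMakeBorder(b,0,203,0,0,cv2.BORDER_CONSTANT)
cv2.imwrite("pics/c2.png",cv2.hconcat([a,b]))
E
```

```text
(no output)
```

View pics/c2.png

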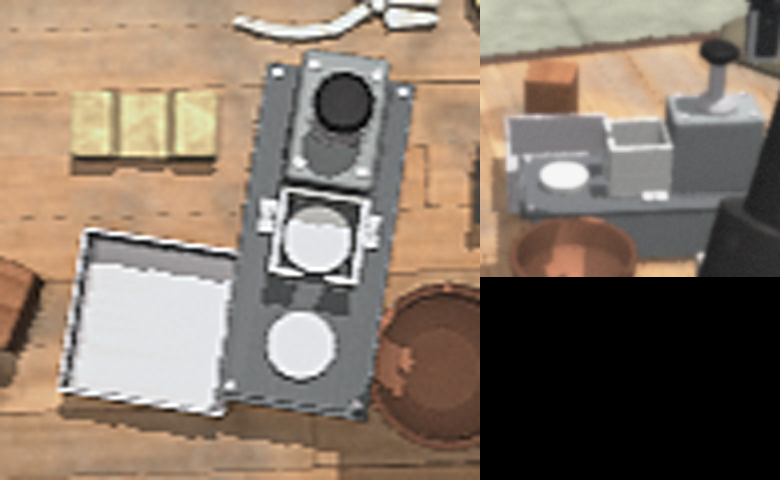

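The picture shows a single blank lying on the plate at about crop (301,345), the plunger back up, and the other blanks still in the magazine.

```bash
python3 - <<'E'
from h import *
from go import go
d=dict(np.load("top1.npz"))
g=(d["color"].min(2)>190).astype(np.uint8)[222:243,288:313]
n,l,st,c=cv2.connectedComponentsWithStats(g);i=1+st[1:,4].argmax();u=c[i]+[288,222];print(st[i],u)
p=onz(d,u,.064);m=np.array([.6332,.0557]);y=-.17
X=np.array([np.cos(y),np.sin(y)]);Y=np.array([-X[1],X[0]])
b=p[:2]-m;print(p,"feeder frame",b@X,b@Y)
st=p[:2]-Y*.046;e=p[:2]+Y*(.045-b@Y)
print("start",st);go(np.r_[st,.15]);go(np.r_[st,.060]);print("tip->edge dist",.046+.045-b@Y)
E
```

```text
[  4   1  17  17 214] [299.58411215 230.70560748]
[0.57377672 0.06765096 0.064     ] feeder frame -0.06058857598402231 0.0017253168276430094
start [0.56599433 0.02231406]
t 5.3 pos [ 0.6746 -0.0736  0.2249] F [0.3 0.8 0.1] w 0.001
tool mm [123.1  76.2  75.1] rot deg [ 0.03 -0.08  0.03]
t 5.3 pos [ 0.6746 -0.0736  0.2249] F [0.3 0.8 0.1] w 0.001
tool mm [123.   76.2 165.1] rot deg [ 0.03 -0.08  0.03]
tip->edge dist 0.08927468317235698
```

{"name": "jog_arm", "arguments": {"commands": [{"travel": [41,25,0],"rot": [0,0,0],"claw": 255},{"travel": [41,25,0],"rot": [0,0,0],"claw": 255},{"travel": [41,26,0],"rot": [0,0,0],"claw": 255},{"travel": [0,0,35],"rot": [0,0,0],"claw": 255},{"travel": [0,0,40],"rot": [0,0,0],"claw": 255}]}}

```text
time: 5.8
tool_pos: [0.5677, 0.024, 0.1525]
tcp_rot: [0.259, 3.124, 0.001]
wrist_force: [0.9, -0.2, -0.1]
width: -0.003
grip_force: 0.0
```

{"name": "jog_arm", "arguments": {"commands": [{"travel": [0,0,30],"rot": [0,0,0],"claw": 255},{"travel": [0,0,30],"rot": [0,0,0],"claw": 255},{"travel": [0,0,10],"rot": [0,0,0],"claw": 255},{"travel": [0,0,0],"rot": [0,0,0],"claw": 255},{"travel": [0,0,0],"rot": [0,0,0],"claw": 255}]}}

```text
time: 6.3
tool_pos: [0.5675, 0.0218, 0.0815]
tcp_rot: [0.265, 3.129, 0.0]
wrist_force: [0.6, 0.5, 0.3]
width: 0.0
grip_force: 0.0
```

```bash
python3 go.py .566 .0223 .060;  python3 - <<'E'
from workcell import viewer
import cv2
d=viewer.read_camera("wrist");s=viewer.read_camera("side")
cv2.imwrite("pics/w2.png",cv2.hconcat([cv2.resize(d["color"],(400,300)),cv2.resize(s["color"][180:300,215:375],(400,300))]))
E
```

```text
t 6.3 pos [0.5675 0.0218 0.0815] F [0.6 0.5 0.3] w 0.0
tool mm [ 1.6  0.2 21.5] rot deg [0.02 0.08 0.06]
```

View pics/w2.png

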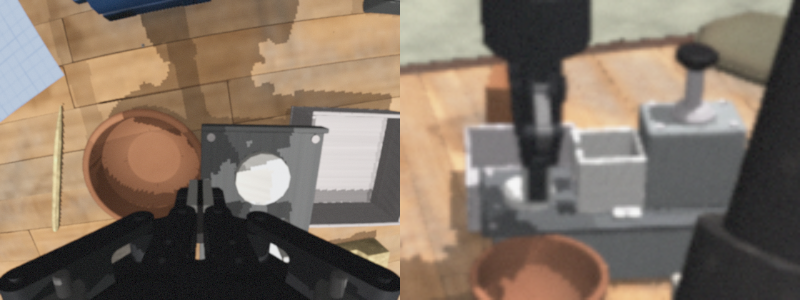

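The wrist view shows the shut fingertips at (200,185) just to the bowl side of the blank at (263,180), with the tray beyond. I'll check the lateral alignment from this view.

```bash
python3 - <<'E'
from workcell import viewer,monitor
from h import *
from scipy.spatial.transform import Rotation as Ro
d=viewer.read_camera("wrist");s=monitor.read_state()
im=d["color"];g=(im.min(2)>120).astype(np.uint8)[205:300,318:418]
cs=max(cv2.findContours(g,0,1)[0],key=cv2.contourArea);(x,y),(a,b),_=cv2.fitEllipse(cv2.convexHull(cs))
u=np.array([x+318,y+205]);p=onz(d,u,.064);print(u,a,b,p)
print("blank in tool mm",Ro.from_rotvec(s["tcp_rot"]).inv().apply(p-s["tool_pos"])*1000)
print("tcp px",proj(d,s["tool_pos"]))
E
```

```text
[393.66290283 253.23059082] 97.78263092041016 130.4255828857422 [0.57834624 0.08053307 0.064     ]
blank in tool mm [ 0.16512013 60.01779729 18.44562793]
tcp px [278.30253475 269.07884253]
```

```bash
python3 - <<'E'
from workcell import viewer,monitor
from h import *
from scipy.spatial.transform import Rotation as Ro
d=viewer.read_camera("wrist");s=monitor.read_state()
for u in((368,251),(330,251),(406,251),(368,213),(368,289)):
    p=onz(d,u,.064);print(u,p,Ro.from_rotvec(s["tcp_rot"]).inv().apply(p-s["tool_pos"])*1000)
E
```

```text
(368, 251) [0.57466793 0.06717294 0.064     ] [ 1.30747964 46.36408758 18.2173985 ]
(330, 251) [0.57125008 0.04769158 0.064     ] [ 1.38671368 26.58534023 18.20656484]
(406, 251) [0.57819153 0.08696933 0.064     ] [ 1.17719518 66.47119814 18.22857404]
(368, 213) [0.55428319 0.06913142 0.064     ] [21.73009612 44.85240848 18.15005462]
(368, 289) [0.59660045 0.06517161 0.064     ] [-20.64792649  48.09487985  18.28985326]
```

Both views agree that the blank is 46 mm along +y and 1 mm off in x. Lowering to z = 0.060, then pushing slowly.

{"name": "jog_arm", "arguments": {"commands": [{"travel": [1,0,10],"rot": [0,0,0],"claw": 255},{"travel": [0,0,8],"rot": [0,0,0],"claw": 255},{"travel": [0,0,3],"rot": [0,0,0],"claw": 255},{"travel": [0,0,0],"rot": [0,0,0],"claw": 255},{"travel": [0,0,0],"rot": [0,0,0],"claw": 255}]}}

```text
time: 7.0
tool_pos: [0.5654, 0.0213, 0.0589]
tcp_rot: [-0.266, -3.13, 0.0]
wrist_force: [0.3, -0.6, 0.3]
width: 0.001
grip_force: 0.0
```

{"name": "jog_arm", "arguments": {"commands": [{"travel": [0,5,0],"rot": [0,0,0],"claw": 255},{"travel": [0,6,0],"rot": [0,0,0],"claw": 255},{"travel": [0,6,0],"rot": [0,0,0],"claw": 255},{"travel": [0,6,0],"rot": [0,0,0],"claw": 255},{"travel": [0,6,0],"rot": [0,0,0],"claw": 255}]}}

```text
time: 7.5
tool_pos: [0.5707, 0.0506, 0.0594]
tcp_rot: [0.266, 3.13, -0.0]
wrist_force: [-0.2, -0.4, 0.8]
width: -0.0
grip_force: 0.2
```

```bash
python3 go.py .5737 .0677 .060;  python3 - <<'E'
from workcell import viewer
import cv2
d=viewer.read_camera("wrist");s=viewer.read_camera("top")
cv2.imwrite("pics/w3.png",cv2.hconcat([cv2.resize(d["color"],(400,300)),cv2.resize(s["color"][145:265,205:365],(400,300))]))
E
```

```text
t 7.5 pos [0.5707 0.0506 0.0594] F [-0.2 -0.4  0.8] w -0.0
tool mm [-0.1 17.3 -0.6] rot deg [-0.    0.01  0.04]
```

View pics/w3.png

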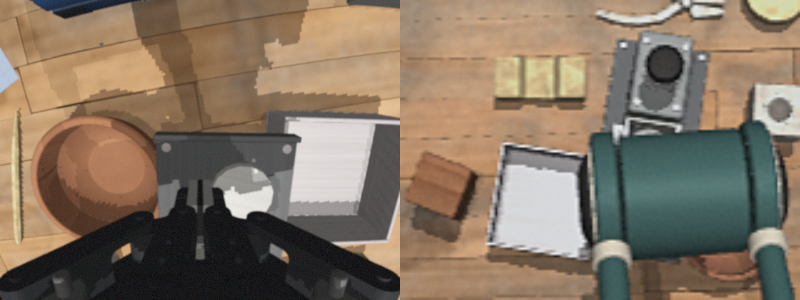

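The finger is against the blank at (243,192), which is moving straight towards the tray. Continuing.

{"name": "jog_arm", "arguments": {"commands": [{"travel": [0,7,0],"rot": [0,0,0],"claw": 255},{"travel": [0,7,0],"rot": [0,0,0],"claw": 255},{"travel": [0,7,0],"rot": [0,0,0],"claw": 255},{"travel": [0,7,0],"rot": [0,0,0],"claw": 255},{"travel": [0,7,0],"rot": [0,0,0],"claw": 255}]}}

```text
time: 8.1
tool_pos: [0.5764, 0.0851, 0.0592]
tcp_rot: [-0.266, -3.13, 0.0]
wrist_force: [0.9, -0.5, 0.5]
width: 0.0
grip_force: 0.1
```

{"name": "jog_arm", "arguments": {"commands": [{"travel": [0,5,0],"rot": [0,0,0],"claw": 255},{"travel": [0,5,0],"rot": [0,0,0],"claw": 255},{"travel": [0,4,0],"rot": [0,0,0],"claw": 255},{"travel": [0,0,0],"rot": [0,0,0],"claw": 255},{"travel": [0,0,0],"rot": [0,0,0],"claw": 255}]}}

```text
time: 8.6
tool_pos: [0.5787, 0.0983, 0.0592]
tcp_rot: [-0.266, -3.13, 0.0]
wrist_force: [0.3, -0.6, 0.6]
width: -0.0
grip_force: 0.0
```

```bash
python3 go.py .5737 .0677 .060;  python3 - <<'E'
from workcell import viewer
import cv2
d=viewer.read_camera("wrist");s=viewer.read_camera("side")
cv2.imwrite("pics/w4.png",cv2.hconcat([cv2.resize(d["color"],(400,300)),cv2.resize(s["color"][180:300,215:375],(400,300))]))
E
```

```text
t 8.6 pos [0.5787 0.0983 0.0592] F [ 0.3 -0.6  0.6] w -0.0
tool mm [ -0.3 -31.   -0.8] rot deg [-0.   -0.01  0.03]
```

View pics/w4.png

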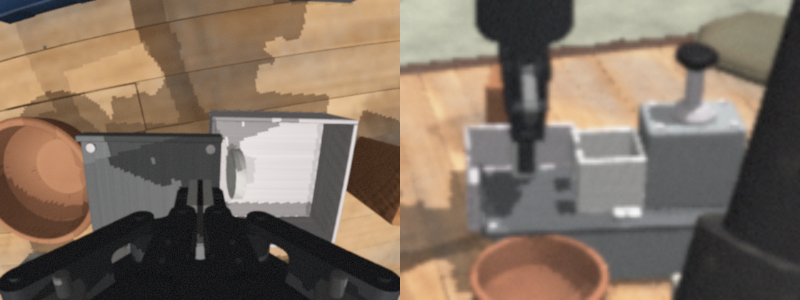

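The blank has gone over the plate edge and appears tilted inside the tray at (236,175). Raising the finger to check.

{"name": "jog_arm", "arguments": {"commands": [{"travel": [0,-5,-5],"rot": [0,0,0],"claw": 255},{"travel": [0,0,-20],"rot": [0,0,0],"claw": 255},{"travel": [0,0,-35],"rot": [0,0,0],"claw": 255},{"travel": [0,0,-40],"rot": [0,0,0],"claw": 255},{"travel": [0,0,-40],"rot": [0,0,0],"claw": 255}]}}

```text
time: 9.2
tool_pos: [0.5773, 0.0927, 0.2006]
tcp_rot: [-0.267, -3.129, 0.0]
wrist_force: [0.8, -0.2, 0.1]
width: 0.003
grip_force: 0.0
```

{"name": "jog_arm", "arguments": {"commands": [{"travel": [0,-45,0],"rot": [0,0,0],"claw": 255},{"travel": [0,-45,0],"rot": [0,0,0],"claw": 255},{"travel": [0,-45,0],"rot": [0,0,0],"claw": 255},{"travel": [0,-45,0],"rot": [0,0,0],"claw": 255},{"travel": [0,0,0],"rot": [0,0,0],"claw": 255}]}}

```text
time: 9.7
tool_pos: [0.5463, -0.0893, 0.1999]
tcp_rot: [0.275, 3.129, -0.004]
wrist_force: [0.3, 0.6, 0.4]
width: 0.002
grip_force: 0.0
```

```bash
python3 go.py .5737 .0677 .060;  python3 - <<'E'
from workcell import viewer
import cv2
d=viewer.read_camera("wrist");s=viewer.read_camera("side");t=viewer.read_camera("top")
a=cv2.resize(t["color"][145:265,205:365],(480,360),interpolation=cv2.INTER_CUBIC)
b=cv2.vconcat([cv2.resize(d["color"],(300,180)),cv2.resize(s["color"][180:300,215:375],(300,180))])
cv2.imwrite("pics/w5.png",cv2.hconcat([a,b]))
E
```

```text
t 9.7 pos [ 0.5463 -0.0893  0.1999] F [0.3 0.6 0.4] w 0.002
tool mm [  0.5 159.7 139.5] rot deg [-0.14  0.04 -0.3 ]
```

View pics/w5.png

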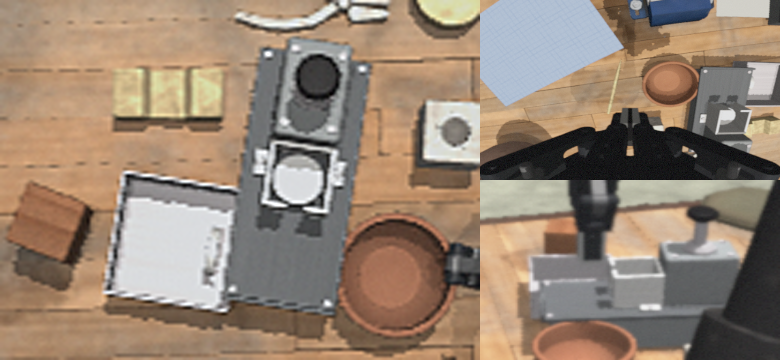

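The blank is inside the tray at top-crop (212,255), leaning near the plate-side wall. The feeder and everything else are unmoved. I'll let it settle, then check that it stays still and below the rim.

{"name": "jog_arm", "arguments": {"commands": [{"travel": [0,-10,-10],"rot": [0,0,0],"claw": 255},{"travel": [0,0,0],"rot": [0,0,0],"claw": 255},{"travel": [0,0,0],"rot": [0,0,0],"claw": 255},{"travel": [0,0,0],"rot": [0,0,0],"claw": 255},{"travel": [0,0,0],"rot": [0,0,0],"claw": 255}]}}

```text
time: 10.35
tool_pos: [0.5458, -0.0934, 0.2091]
tcp_rot: [-0.265, -3.13, -0.0]
wrist_force: [-0.0, -0.2, -0.5]
width: 0.001
grip_force: 0.0
```

```bash
python3 - <<'E'
from workcell import viewer
import cv2,numpy as np
t=viewer.read_camera("top")["color"]
old=cv2.imread("pics/w5.png")[:360,:480]
new=cv2.resize(t[145:265,205:365],(480,360),interpolation=cv2.INTER_CUBIC)
df=cv2.absdiff(old,new).max(2);print("tray change",df[175:305,110:232].max(),(df[175:305,110:232]>40).sum())
a=cv2.resize(t[198:252,240:290],(500,540),interpolation=cv2.INTER_CUBIC)
s=viewer.read_camera("side")["color"]
b=cv2.resize(s[225:275,235:295],(300,250),interpolation=cv2.INTER_CUBIC)
cv2.imwrite("pics/z.png",cv2.hconcat([a,cv2.copyMakeBorder(b,0,290,0,0,cv2.BORDER_CONSTANT)]))
E
```

```text
tray change 7 0
```

View pics/z.png

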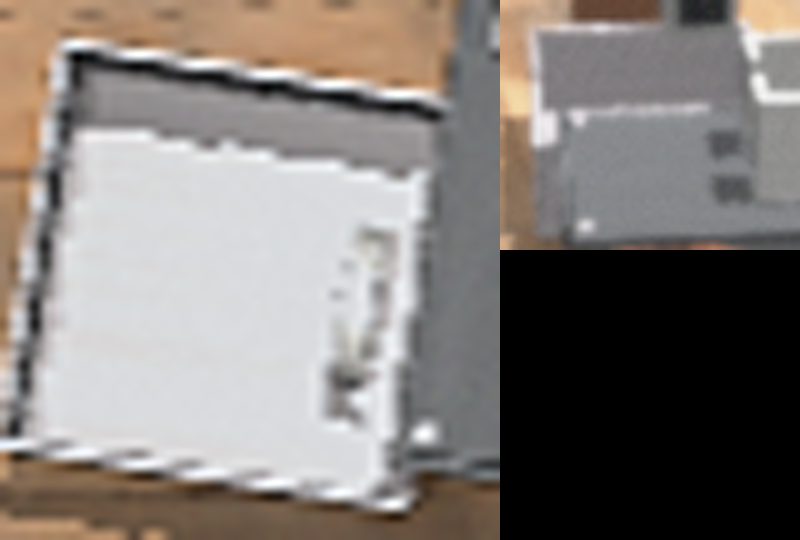

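The blank rests within the tray walls at about crop (360,320). Nothing in the tray changed over 0.6 s, the plate is empty and the robot is clear, so I'm handing in.

```bash
python3 -c "
from workcell import workorder; print(workorder.finish_job())"
```

```text
the job is handed in; nothing more can be done
None
```

The job is handed in at about 10.5 s: one full plunger stroke fed a single blank, and I pushed it off the plate into the steel tray, where it came to rest tilted on its edge rather than flat.

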